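# Press the resin-tint flask into the mixing stand

## Robot

A 6-joint arm with a two-finger parallel gripper is mounted at the origin on the work surface. World frame = base frame: x ahead of the robot, y to its left, z up, the work surface at z = 0. Lengths are in m, angles in rad, forces in N, time in s.
With the tool pointing down it reaches from about 0.425 to 0.95 m from the base axis. Payload 14.7 kg.
Tool frame: the origin (TCP) lies midway between the tips of the shut fingers; the grasp point (between the pads) lies 19 mm behind it; z points along the fingers, y is the line along which they close (so a half turn about z gives the same grasp; the last joint's range is limited). The gripper opens to 85 mm and grips with 20 to 120 N. Pads are 22 mm wide; open, the fingers measure 114 mm over their backs; the gripper's body (76 mm by 85 mm) begins 54 mm behind the grasp point. The pads swing forward as they close: fully open they stand 13 mm farther back than shut.
Start: joints at [-0.047, 0.48, 1.596, -0, 1.065, -0.047], TCP at [0.65, 0, 0.231] pointing down, gripper open.
Joint ranges: [-2.75, 2.75], [-0.82, 2.05], [0.23, 2.67], [-1.56, 4.7], [0.09, 2.69], [-2.92, 2.92]. Speed limits (rad/s): [1.89, 1.89, 2.39, 3.01, 3.01, 3.01].

## Interface

Orientations are given as [roll, pitch, yaw] about the fixed x, y, z axes, in that order (R = Rz(yaw) Ry(pitch) Rx(roll)).
In Python, from rig import env gives the robot as it stands.
- The arm moves only by the tool jog_arm, never from a script. Its argument "commands" is a list of rows, each an object of numbers: "wx", "wy", "wz": the turn, a rotation vector about the tool's x, y, z in rad; "dx", "dy", "dz": the shift along the tool's x, y, z in mm; "grip": the finger opening in mm, from 0 to 85.4. A call has 1 to 8 rows; each row shifts and turns the commanded pose from where the row before left it, along the tool's axes as they then stand; what a row does not reach is not made up. A row lasts 1/10 s, in which the tool goes at most 50 mm and 8.59 degrees, less where a joint would pass 70% of its speed; a pose out of reach is approached as far as the arm can. A call with a gripper value outside its range is refused whole. The fingers move at their own pace and stop on an object; "grip_force" is the grip in N (left out, the last holds). Time passes only in rows, so rows that do not move let the fingers close. It gives the time, the measured TCP pose, the force, the opening and the grip force at its end, in the units of the state.
- env.sense(): the state, without advancing time (a new reading comes with each control period).
- env.get_image(name): name is "scene" or "side" or "wrist"; returns the picture (420x560x3 uint8, blue, green, red); there is no depth.
- env.camera_model(name): a dict with "fx", "fy", "cx", "cy" (pixels), "extrinsics" (4x4, takes a point from world to camera coordinates). Camera axes: x right, y down, z forward; pixel columns grow to the right and rows downward; lengths in m; the calibration is good to about 2 mm. The wrist camera is an equidistant fisheye: a pixel r from the principal point sees the ray r / f radians off the axis. A picture is of the moment at which its call begins: read the wrist's pose just before it. camera_model takes no time and is no camera call; for the wrist camera it gives the pose at the moment of the call.
- env.job_done(): hands the job in; it is judged then, once.
Trained networks look in the newest picture that a camera, given by its name, has taken for a name from the list of things; names that differ only in an ending like _2 or _b are one class to them, and where a whole thing is asked for, a point or a joint stands for the part that bears it (a point fixed in the world has none). Each returns a list of dicts, best first, with "confidence" (0 to 1); they miss things now and then, are a little off and sometimes report something else, mostly with a low value. They report only what shows in the picture. A call takes as long as a camera call. They do not tell look-alikes from the thing itself.
- env.cut_out(camera, query): "region" (420x560 bool, what is visible of it) and "rect" ([left, top, right, bottom] in pixels, round what is visible of it).
The state is a dict: "t": time; "q": joint angles; "joint_velocities": joint speeds; "joint_torque": joint torques, N m; "eef_pos": TCP position; "orientation": TCP orientation; "force": force on the tool from outside, world axes, zero at the start; "ft_torque": the same for the moment, N m; "opening": opening from 0.0 (shut) to 1.0 (fully open); "gripper_force": force on a finger pad.
Only numpy, scipy, OpenCV 4.12 (cv2) and the standard library are available. Lean on these libraries where they do the work, as an engineer would, in place of code of your own. Each camera call takes 0.05 s, during which the arm holds its last target. There are 200 camera calls.

## Task

Wind the clear cover of the mixing stand fully open with its red-knobbed crank (counterclockwise, a bit over two turns, without pushing on the cover itself). Then stand the amber flask with the red cap upright in the orange sprung ring, press it down until the ring is flush with the white collar around it, and finish while still holding it pressed down like that. Leave everything else on the table where it is.

Things in the scene. Friction and masses are not known exactly. Their poses are not given: they have to be found in the camera images.
- station: Mixing stand fixed to the table: plywood base 236 x 275 x 10 mm, white collar (outer dia. 100, inner 88, top 40 mm above table) round the orange ring, rods along y at x = -60 and +60 mm, y -75 to +195, white end blocks 62 mm high, cover, crank at x -96, y +56 mm. Origin: on the table, on the ring's axis; y: the way the cover opens; z up.
- ring_top (a point): Centre of the top of the orange sprung ring (outer dia. 76 mm, opening 57 mm, open through). The top is 56 mm above the table when free, 40 mm (flush with the white collar) when fully pressed. A flask standing in it rests with its bulb on the ring's inner edge, its foot about 16 mm below the ring's top.
- ring (a joint): How far the ring is pressed down, m: 0 free, 0.016 at its stop, flush with the collar. A spring holds it up: it starts to sink at about 3 N and takes about 11 N (push and flask's weight together) to reach the stop; it springs back when let go.
- cover: Clear cover plate with blue edges and rack, 146 x 104 x 5 mm, sliding on the rods, its top 67 mm above the table (blue edges 70 mm). Origin: centre of the underside, 62 mm above the table; over the ring's axis when closed, 112 mm along the station's y when fully open. It moves 8 mm per radian of the crank.
- crank_axis (a point): Point on the vertical axis of the crank, at the top of the white crank arm, 76 mm above the table.
- crank_knob (a point): Middle of the upright red crank knob, 93 mm above the table, 45 mm from the crank axis. The knob is a cylinder of 20 mm diameter, 77 to 110 mm above the table, and spins freely on its pin, so it can be held while it goes round. The white arm under it is 16 mm wide.
- crank (a joint): Turn of the crank, rad: grows counterclockwise seen from above, which opens the cover. 0 is cover closed, 14.0 (2.2 turns) the stop with the cover fully open. It starts between 0 and 1.4 and stays where it is left; turning takes about 1.5 N at the knob.
- flask: The flask to mix: round amber flask with RED cap, 116 mm high. Origin: centre of its underside, z up. Bulb of 66 mm diameter centred 33 mm above the origin, flat foot of 40 mm diameter, neck of 26 mm diameter, cap of 32 mm diameter from 82 to 116 mm above the origin (grip the cap). 0.15 to 0.3 kg.
- spare_flask: Another flask of the same shape, green glass with WHITE cap. Bystander; the two flasks' places may be swapped.
- motor: Stepper motor, black and silver, 42 x 42 x 40 mm, shaft up. Bystander; origin under its centre.
- screwdriver: Screwdriver lying on the table. Bystander.
- scraper: Print scraper (spatula) lying on the table. Bystander.
- gear: Lime green printed gear, 62 mm across, 12 mm thick, lying flat. Bystander.
- calliper: Steel calliper with black slider, 150 mm long, lying flat. Bystander.
Things that resemble listed ones, but are neither listed nor needed, are in the scene too. Of the things that look like the flask, the largest one is meant.

How it is judged:
By the outcome, as a careful person would: the job done as asked, in the order asked, and still so for the second after the job is handed in, while the arm keeps its last pose, push and grip.
It also fails if it takes over 69 s, if anything falls off the work surface, if the arm or the gripper's body presses on something with over 40 N, if the wrist force passes 120 N, or if a joint passes its speed limit or range.

## Working session

There is one attempt and no reset: what is moved stays moved. The work goes in short steps, Python scripts to look and compute and a tool call to move; the robot and the scene stay as the last step left them, time stands still between calls to the robot, and variables do not carry over. Pictures are saved under pics/ and viewed, at most 10 in all, crops included, and the job is handed in when it is done.

Besides the shell and the picture viewer there is one more tool, called by a JSON object that holds its "fn" and its "kwargs". jog_arm: Moves the arm, as the interface text tells. Its arguments: {"type":"object","properties":{"commands":{"type":"array","items":{"type":"object","properties":{"wx":{"type":"number"},"wy":{"type":"number"},"wz":{"type":"number"},"dx":{"type":"number"},"dy":{"type":"number"},"dz":{"type":"number"},"grip":{"type":"number"}}}},"grip_force":{"type":"number"}},"required":["commands"]}

```bash
mkdir -p pics; ls
python3 - <<'E'
from rig import env
import cv2,numpy as np
a=env.get_image("scene");b=env.get_image("side")
cv2.imwrite("pics/a.png",a);cv2.imwrite("pics/b.png",b)
for c in("scene","side"):
  m=env.camera_model(c);print(c,m)
  for q in("flask","station","crank_knob","crank_axis","ring_top","cover"):
    try:
      for d in env.cut_out(c,q): print(c,q,round(d["confidence"],2),d["rect"],np.argwhere(d["region"]).mean(0)[::-1].round(1))
    except Exception as e: print(q,e)
print(env.sense())
E
```

```text
pics
scene {'fx': 540.3278041982804, 'fy': 540.3278041982804, 'cx': 278.10671362497385, 'cy': 218.14557553458295, 'extrinsics': array([[-4.67596024e-01,  8.83942281e-01, -3.88573817e-05,
         2.45512257e-01],
       [ 7.33055176e-01,  3.87753792e-01, -5.58817596e-01,
        -3.62976094e-01],
       [-4.93947433e-01, -2.61329371e-01, -8.29290596e-01,
         1.97164680e+00],
       [ 0.00000000e+00,  0.00000000e+00,  0.00000000e+00,
         1.00000000e+00]])}
scene flask 0.72 [213.7, 137.9, 222.7, 163.4] [216.8 151.9]
scene flask 0.63 [194.8, 153.7, 217.9, 183.7] [205.  169.1]
scene flask 0.61 [174.4, 150.6, 188.3, 173.1] [179.  162.7]
scene station 0.87 [257.2, 221.2, 374.5, 320.3] [314.6 267.8]
scene crank_knob 0.45 [317.5, 237.3, 345.0, 245.3] [331.4 240.9]
scene crank_axis 0.76 [255.7, 219.3, 373.7, 319.6] [314.7 267.6]
scene ring_top 0.34 [121.5, 199.5, 188.2, 266.5] [162.1 225.5]
scene cover 0.74 [264.7, 227.8, 324.5, 284.8] [292.1 257.9]
scene cover 0.58 [182.0, 125.8, 200.4, 154.1] [193.4 135.2]
scene cover 0.37 [259.4, 218.6, 373.2, 320.9] [314.6 267.5]
side {'fx': 407
[... 794 characters left out ...]
 array([-4.66109487e-02,  4.80144197e-01,  1.59626406e+00, -6.46840367e-06,
        1.06511447e+00, -4.65829374e-02]), 'joint_velocities': array([-1.47666983e-04, -6.60589495e-05,  1.77093694e-04, -2.06625775e-05,
       -1.14538660e-04, -5.28762084e-05]), 'joint_torque': array([ 3.98184357e-04, -9.50237203e+01, -4.30593538e+01, -3.66805316e-04,
        6.37299399e-04, -2.47697687e-05]), 'eef_pos': array([6.50015517e-01, 1.10381874e-05, 2.31346205e-01]), 'orientation': array([3.14152307e+00, 8.90892704e-06, 1.57077145e+00]), 'force': array([-0.4831096 ,  0.84859064, -0.55445424]), 'ft_torque': array([ 0.03023647, -0.05268255, -0.00863196]), 'gripper_force': 0.0, 'opening': 0.997146469683077}
```

View pics/a.png

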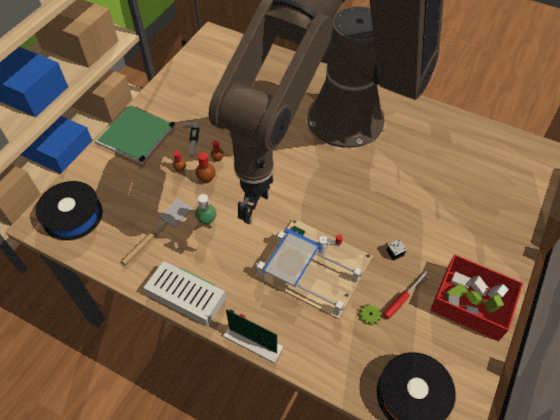

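View pics/b.png

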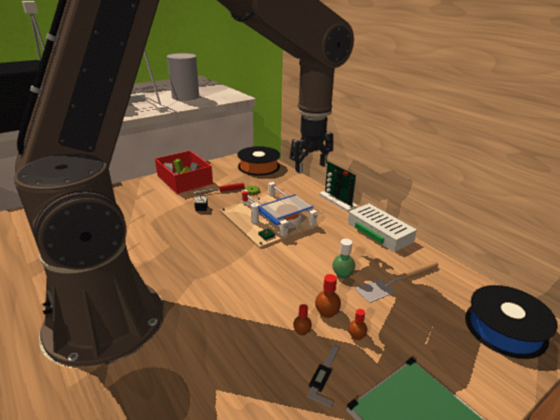

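The first view shows three amber, red-capped flasks: scene (205,168) is the largest, and (179,162) and (217,151) are small look-alikes. The green one with the white cap is at (206,211). My choice is (205,168), which is (328,297) in the side view. The station is at about (315,268) and its red knob at about (339,240).

Run:
```python
import cv2,numpy as np
a=cv2.imread("pics/a.png");b=cv2.imread("pics/b.png")
R=lambda i,x,y,w,h,f:cv2.resize(i[y:y+h,x:x+w],None,fx=f,fy=f,interpolation=cv2.INTER_CUBIC)
top=np.hstack([R(a,250,215,130,110,3.0769),R(b,215,175,130,110,3.0769)])
bot=np.hstack([R(a,165,130,80,52,5),R(b,285,270,80,52,5)])
cv2.imwrite("pics/c.png",np.vstack([top[:338,:800],bot[:,:800]]))
```

```text
(no output)
```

View pics/c.png

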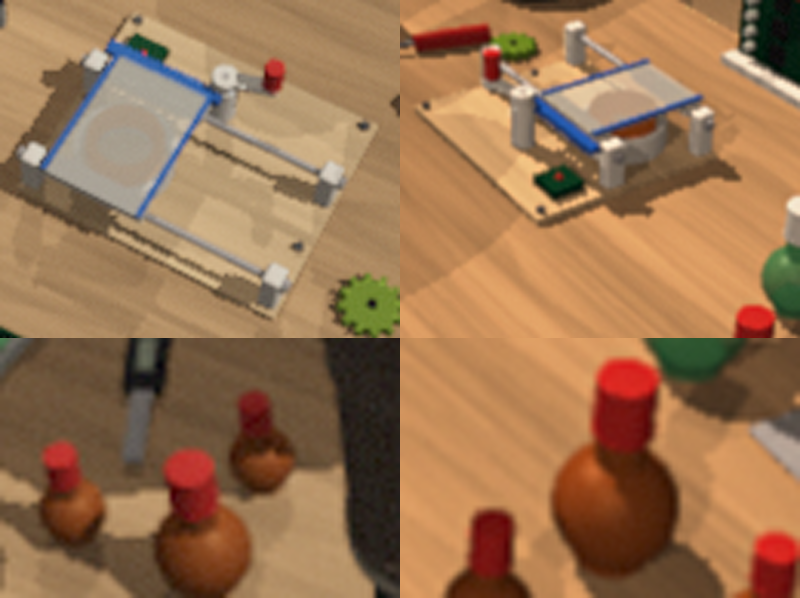

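The crop confirms the bottom-left pick: the flask at (205,168) is clearly larger than its two neighbours. The station's block tops, crank post and knob are readable in both views, so I fit its pose.

```bash
cat > h.py <<'E'
import numpy as np,cv2
from rig import env
from scipy.optimize import least_squares
def proj(m,P):
    p=np.asarray(P)@m["extrinsics"][:3,:3].T+m["extrinsics"][:3,3]
    if p.ndim==1:p=p[None]
    return np.c_[m["fx"]*p[:,0]/p[:,2]+m["cx"],m["fy"]*p[:,1]/p[:,2]+m["cy"]]
def projw(m,P):
    p=np.atleast_2d(P)@m["extrinsics"][:3,:3].T+m["extrinsics"][:3,3]
    r=np.hypot(p[:,0],p[:,1]);k=np.arctan2(r,p[:,2])/r
    return np.c_[m["fx"]*p[:,0]*k+m["cx"],m["fy"]*p[:,1]*k+m["cy"]]
def st(x,y,w,L):
    L=np.asarray(L,float);c,s=np.cos(w),np.sin(w)
    return np.c_[x+c*L[:,0]-s*L[:,1],y+s*L[:,0]+c*L[:,1],L[:,2]]
E
python3 - <<'E'
from h import *
A=np.array([[98,55],[35,148],[333,170],[276,273],[225,75],[273,63],[113,45],[218,100],[140,215]])/3.0769+[250,215]
B=(np.array([[612,145],[702,112],[575,26],[522,92],[491,50]])-[400,0])/3.0769+[215,175]
ms,mb=env.camera_model("scene"),env.camera_model("side")
def L(v):
    x,y,w,d,k,c=v
    e=[[-60,-75-d,62],[60,-75-d,62],[-60,195+d,62],[60,195+d,62]]
    ax=[-96,56,80];kn=[-96+45*np.cos(k),56+45*np.sin(k),110]
    cv=[[-73,c-52,70],[-73,c+52,70],[73,c+52,70]]
    T=lambda l:st(x,y,w,np.array(l)/1000.)
    return T(e+[ax,kn]+cv),T(e[:2]+[e[3],ax,kn])
def f(v):
    a,b=L(v);return np.r_[(proj(ms,a)-A).ravel(),(proj(mb,b)-B).ravel()]
best=None
for w in np.arange(-3,3.2,.8):
  for k in (0,2,4):
    r=least_squares(f,[.8,0,w,5,k,5],x_scale=[.1,.1,1,5,1,5],loss="soft_l1")
    if best is None or r.cost<best.cost:best=r
v=best.x;print(best.cost,v);print(f(v).reshape(-1,2).round(1).tolist())
for n,z,p in(("ring",0,[0,0,.056]),("axis",0,[-.096,.056,.076]),("knob",0,[-.096+.045*np.cos(v[4]),.056+.045*np.sin(v[4]),.093])):print(n,st(*v[:3],[p]))
# flask: cap top centre
cs=np.array([190,466-338])/5+[165,130];cb=np.array([628-400,372-338])/5+[285,270]
g=least_squares(lambda u:np.r_[proj(ms,[u[0],u[1],.116])[0]-cs,proj(mb,[u[0],u[1],.116])[0]-cb],[.6,.1]);print("flask",g.x,g.fun)
print(env.camera_model("wrist"))
E
```

```text
7.382073125373399 [ 0.64451819  0.10460735 -0.03486596 -7.72111047  1.86154296  4.27835267]
[[-1.0, 0.1], [-1.1, 0.2], [-0.4, 0.0], [-0.4, -0.2], [0.2, -1.0], [0.6, 0.4], [1.9, 1.5], [-1.3, -1.6], [0.1, -0.2], [-0.2, -1.0], [-0.0, -0.4], [-0.1, -1.1], [-0.5, -1.6], [-0.4, 0.0]]
ring [[0.64451819 0.10460735 0.056     ]]
axis [[0.55052864 0.16391976 0.076     ]]
knob [[0.53913925 0.2074546  0.093     ]]
flask [ 0.47053131 -0.30091998] [-0.37373417 -0.08305159 -0.2433298  -0.19192211]
{'fx': 325.19226210127806, 'fy': 325.19226210127806, 'cx': 277.5414446079475, 'cy': 209.89639683109974, 'extrinsics': array([[ 9.99999988e-01,  1.57158624e-04,  9.50407444e-06,
        -6.49818490e-01],
       [ 1.48825893e-04, -9.63227528e-01,  2.68687007e-01,
        -3.46030333e-02],
       [ 5.13810665e-05, -2.68687002e-01, -9.63227539e-01,
         3.78725890e-01],
       [ 0.00000000e+00,  0.00000000e+00,  0.00000000e+00,
         1.00000000e+00]])}
```

{"fn": "jog_arm", "kwargs": {"commands": [{"dx":35,"dy":-18,"grip":60},{"dx":35,"dy":-18},{"dx":35,"dy":-18},{"dx":35,"dy":-19},{"dx":34,"dy":-19},{"dx":33,"dy":-19},{"dz":40},{}], "grip_force": 25}}

```text
validation failed for argument at $.co...
```

Run:
```python
from h import *
m=env.camera_model("wrist");i=env.get_image("wrist");cv2.imwrite("pics/w1.png",i);np.save("w1.npy",np.array([m],dtype=object))
ax=st(.6445,.1046,-.0349,[[-.096,.056,.076]])[0]
for P in ([.5391,.2075,.110],[.5391,.2075,.077],ax,[.6445,.1046,.056]):print(projw(m,P).round(1))
for q in("crank_knob","crank_axis","cover"):
  for d in env.cut_out("wrist",q):print(q,round(d["confidence"],2),d["rect"])
print(env.sense()["orientation"])
```

```text
[[150.7 -24.8]]
[[162.6 -12.1]]
[[172.  27.]]
[[272.   84.7]]
crank_knob 0.86 [162.2, 0.0, 190.5, 39.9]
crank_axis 0.69 [138.2, 0.0, 353.8, 163.9]
crank_axis 0.6 [221.2, 316.7, 270.8, 349.2]
cover 0.82 [179.9, 27.8, 356.0, 147.9]
[ 3.14156393e+00 -1.19651410e-05  1.57074943e+00]
```

View pics/w1.png

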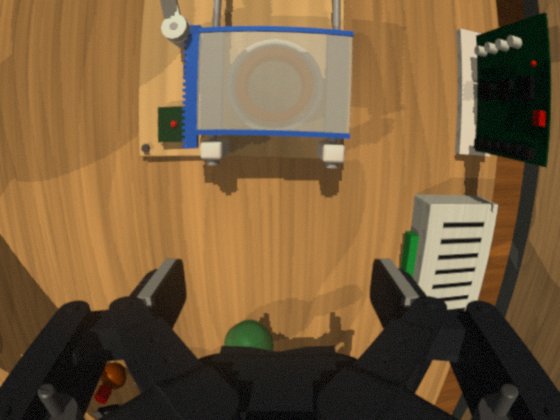

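The wrist view shows the hub at (174,27), where I predicted (172,27), and the ring at (276,84), where I predicted (272,85). The station fit holds. The move was refused, probably because of the empty row.

{"fn": "jog_arm", "kwargs": {"commands": [{"dx":35,"dy":-18,"grip":60},{"dx":35,"dy":-18,"grip":60},{"dx":35,"dy":-18,"grip":60},{"dx":35,"dy":-19,"grip":60},{"dx":34,"dy":-19,"grip":60},{"dx":33,"dy":-19,"grip":60},{"dz":40,"grip":60},{"dz":0,"grip":60}], "grip_force": 25}}

```text
validation failed for argument at $.co...
```

{"fn": "jog_arm", "kwargs": {"commands": [{"wx":0,"wy":0,"wz":0,"dx":35,"dy":-18,"dz":0,"grip":60},{"wx":0,"wy":0,"wz":0,"dx":35,"dy":-18,"dz":0,"grip":60},{"wx":0,"wy":0,"wz":0,"dx":35,"dy":-18,"dz":0,"grip":60},{"wx":0,"wy":0,"wz":0,"dx":35,"dy":-19,"dz":0,"grip":60},{"wx":0,"wy":0,"wz":0,"dx":34,"dy":-19,"dz":0,"grip":60},{"wx":0,"wy":0,"wz":0,"dx":33,"dy":-19,"dz":0,"grip":60},{"wx":0,"wy":0,"wz":0,"dx":0,"dy":0,"dz":40,"grip":60},{"wx":0,"wy":0,"wz":0,"dx":0,"dy":0,"dz":0,"grip":60}], "grip_force": 25}}

```text
t: 1.7
eef_pos: [0.5362, 0.2072, 0.1882]
orientation: [-3.136, 0.002, 1.573]
force: [-0.4, -0.7, -0.1]
opening: 0.706
gripper_force: 0.0
```

Run:
```python
from h import *
m=env.camera_model("wrist");i=env.get_image("wrist");cv2.imwrite("pics/w2.png",i)
ax=st(.6445,.1046,-.0349,[[-.096,.056,.080]])[0]
for P in ([.5391,.2075,.110],[.5391,.2075,.077],ax,[.6445,.1046,.056]):print(projw(m,P).round(1))
for q in("crank_knob",):
  for d in env.cut_out("wrist",q):print(q,round(d["confidence"],2),d["rect"])
s=env.sense();print(s["eef_pos"],s["orientation"],s["t"])
```

```text
[[282.4 218.6]]
[[282.  206.5]]
[[295.3 257.5]]
[[384.5 299.3]]
crank_knob 0.8 [270.2, 197.4, 311.9, 265.4]
crank_knob 0.3 [231.2, 83.2, 477.2, 346.9]
[0.53880755 0.20669031 0.19136724] [-3.14009872e+00  6.28000552e-04  1.57081940e+00] 1.8
```

View pics/w2.png

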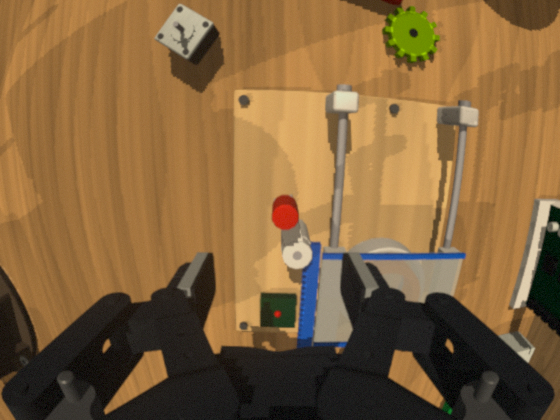

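The knob top is at (286,214), against a predicted (282,219), and the hub is at (297,255). I shift about 3 mm in x and y and descend on the knob.

{"fn": "jog_arm", "kwargs": {"commands": [{"wx":0,"wy":0,"wz":0,"dx":3.5,"dy":2.5,"dz":30,"grip":60},{"wx":0,"wy":0,"wz":0,"dx":0,"dy":0,"dz":30,"grip":60},{"wx":0,"wy":0,"wz":0,"dx":0,"dy":0,"dz":28,"grip":60},{"wx":0,"wy":0,"wz":0,"dx":0,"dy":0,"dz":20,"grip":60},{"wx":0,"wy":0,"wz":0,"dx":0,"dy":0,"dz":0,"grip":10},{"wx":0,"wy":0,"wz":0,"dx":0,"dy":0,"dz":0,"grip":10},{"wx":0,"wy":0,"wz":0,"dx":0,"dy":0,"dz":0,"grip":10},{"wx":0,"wy":0,"wz":0,"dx":0,"dy":0,"dz":0,"grip":10}], "grip_force": 25}}

```text
t: 2.6
eef_pos: [0.5428, 0.2106, 0.085]
orientation: [3.139, -0.001, 1.571]
force: [1.4, -2.0, 4.4]
opening: 0.217
gripper_force: 25.6
```

Run:
```python
from h import *
s=env.sense();print(s)
```

```text
{'t': 2.6, 'q': array([ 3.18217933e-01,  5.69699424e-01,  1.88095163e+00, -2.64482750e-04,
        6.88223228e-01,  3.18548016e-01]), 'joint_velocities': array([ 0.00086911,  0.00265189,  0.00223047,  0.00060837, -0.00786756,
        0.0008776 ]), 'joint_torque': array([ 1.25259049e+00, -8.75172043e+01, -2.81602085e+01,  5.93999159e-01,
        3.49469455e-01,  1.31877110e-03]), 'eef_pos': array([0.54275879, 0.21062759, 0.08496213]), 'orientation': array([ 3.13895827e+00, -6.91289280e-04,  1.57067121e+00]), 'force': array([ 1.40989884, -1.99761127,  4.3728806 ]), 'ft_torque': array([-0.35851944, -0.25713493,  0.011441  ]), 'gripper_force': 25.58803528547287, 'opening': 0.2173940661580701}
```

```bash
cat > circ.py <<'E'
import numpy as np,sys
def rows(cx,cy,x,y,n,step,lift=0):
    a=np.arctan2(y-cy,x-cx);p=np.array([x,y])
    print("a0",round(a,3),"r",np.hypot(x-cx,y-cy))
    for k in range(1,n+1):
        q=np.array([cx+.045*np.cos(a+k*step),cy+.045*np.sin(a+k*step)])
        d=((q-p)*1000).round(1);p=p+d/1000;print("dx",d[1],"dy",d[0])
    print(p)
if __name__=="__main__":rows(*map(float,sys.argv[1:5]),int(sys.argv[5]),float(sys.argv[6]))
E
python3 circ.py .552 .166 .5423 .2103 8 .2
```

```text
a0 1.786 r 0.0453495314198504
dx -3.1 dy -8.5
dx -4.5 dy -7.8
dx -5.9 dy -6.8
dx -7.1 dy -5.4
dx -8.0 dy -4.0
dx -8.7 dy -2.3
dx -9.0 dy -0.5
dx -8.9 dy 1.3
[0.5083 0.1551]
```

{"fn": "jog_arm", "kwargs": {"commands": [{"wx":0,"wy":0,"wz":0,"dx":-3.1,"dy":-8.5,"dz":-1,"grip":10},{"wx":0,"wy":0,"wz":0,"dx":-4.5,"dy":-7.8,"dz":-1,"grip":10},{"wx":0,"wy":0,"wz":0,"dx":-5.9,"dy":-6.8,"dz":0,"grip":10},{"wx":0,"wy":0,"wz":0,"dx":-7.1,"dy":-5.4,"dz":0,"grip":10},{"wx":0,"wy":0,"wz":0,"dx":-8.0,"dy":-4.0,"dz":0,"grip":10},{"wx":0,"wy":0,"wz":0,"dx":-8.7,"dy":-2.3,"dz":0,"grip":10},{"wx":0,"wy":0,"wz":0,"dx":0,"dy":0,"dz":0,"grip":10}]}}

```text
t: 3.3
eef_pos: [0.5074, 0.1723, 0.0856]
orientation: [3.139, -0.0, 1.571]
force: [11.2, -3.1, -11.5]
opening: 0.219
gripper_force: 25.1
```

Run:
```python
from h import *
s=env.sense();print(s["eef_pos"],s["force"],s["orientation"])
m=env.camera_model("wrist");i=env.get_image("wrist");cv2.imwrite("pics/w3.png",i)
for q in("crank_knob","cover"):
  for d in env.cut_out("wrist",q):print(q,round(d["confidence"],2),d["rect"])
```

```text
[0.50735748 0.17229371 0.08562022] [ 11.20107983  -3.06295439 -11.48800955] [ 3.13900251e+00 -2.35160669e-04  1.57052939e+00]
crank_knob 0.6 [256.6, 240.7, 386.5, 309.6]
cover 0.87 [359.5, 233.3, 560.0, 358.3]
```

View pics/w3.png

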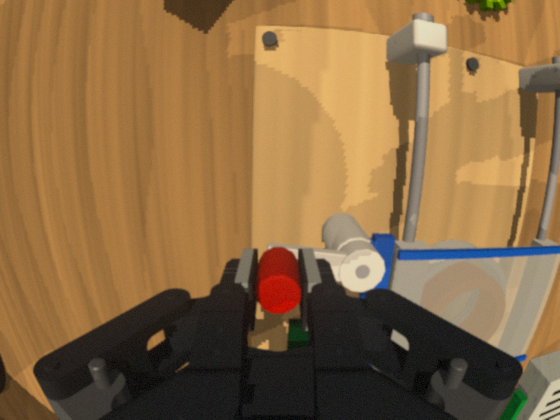

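The knob is held between the pads at (279,285) and the crank has turned. I refine the circle centre and continue.

```bash
python3 circ.py .553 .1665 .5074 .1723 8 .25
```

```text
a0 3.015 r 0.0459673797382449
dx -11.3 dy 0.9
dx -10.9 dy 2.8
dx -9.9 dy 5.4
dx -8.2 dy 7.6
dx -6.1 dy 9.4
dx -3.5 dy 10.7
dx -0.8 dy 11.2
dx 1.9 dy 11.0
[0.5664 0.1235]
```

{"fn": "jog_arm", "kwargs": {"commands": [{"wx":0,"wy":0,"wz":0,"dx":-11.3,"dy":0.9,"dz":1.5,"grip":10},{"wx":0,"wy":0,"wz":0,"dx":-10.9,"dy":2.8,"dz":0,"grip":10},{"wx":0,"wy":0,"wz":0,"dx":-9.9,"dy":5.4,"dz":0,"grip":10},{"wx":0,"wy":0,"wz":0,"dx":-8.2,"dy":7.6,"dz":0,"grip":10},{"wx":0,"wy":0,"wz":0,"dx":-6.1,"dy":9.4,"dz":0,"grip":10},{"wx":0,"wy":0,"wz":0,"dx":-3.5,"dy":10.7,"dz":0,"grip":10},{"wx":0,"wy":0,"wz":0,"dx":-0.8,"dy":11.2,"dz":0,"grip":10},{"wx":0,"wy":0,"wz":0,"dx":1.9,"dy":11.0,"dz":0,"grip":10}]}}

```text
t: 4.25
eef_pos: [0.5656, 0.1233, 0.0847]
orientation: [3.141, 0.0, 1.571]
force: [-2.1, 0.4, 11.1]
opening: 0.219
gripper_force: 27.2
```

```bash
python3 circ.py .553 .1665 .5662 .1234 8 .3
```

```text
a0 -1.274 r 0.04507604685417745
dx 5.9 dy 12.1
dx 9.1 dy 9.9
dx 11.7 dy 6.7
dx 13.1 dy 3.0
dx 13.4 dy -1.0
dx 12.5 dy -5.0
dx 10.5 dy -8.4
dx 7.5 dy -11.2
[0.5723 0.2071]
```

{"fn": "jog_arm", "kwargs": {"commands": [{"wx":0,"wy":0,"wz":0,"dx":5.9,"dy":12.1,"dz":-0.6,"grip":10},{"wx":0,"wy":0,"wz":0,"dx":9.1,"dy":9.9,"dz":0,"grip":10},{"wx":0,"wy":0,"wz":0,"dx":11.7,"dy":6.7,"dz":0,"grip":10},{"wx":0,"wy":0,"wz":0,"dx":13.1,"dy":3.0,"dz":0,"grip":10},{"wx":0,"wy":0,"wz":0,"dx":13.4,"dy":-1.0,"dz":0,"grip":10},{"wx":0,"wy":0,"wz":0,"dx":12.5,"dy":-5.0,"dz":0,"grip":10},{"wx":0,"wy":0,"wz":0,"dx":10.5,"dy":-8.4,"dz":0,"grip":10},{"wx":0,"wy":0,"wz":0,"dx":7.5,"dy":-11.2,"dz":0,"grip":10}]}}

```text
t: 5.05
eef_pos: [0.5707, 0.208, 0.0847]
orientation: [-3.141, 0.001, 1.571]
force: [-2.5, -11.6, 7.6]
opening: 0.222
gripper_force: 26.9
```

```bash
python3 circ.py .553 .1665 .5723 .2071 8 .3
```

```text
a0 1.127 r 0.04495386523982114
dx 3.9 dy -12.9
dx -0.0 dy -13.4
dx -4.1 dy -12.8
dx -7.7 dy -11.1
dx -10.6 dy -8.3
dx -12.5 dy -4.8
dx -13.4 dy -0.8
dx -13.1 dy 3.1
[0.5113 0.1496]
```

{"fn": "jog_arm", "kwargs": {"commands": [{"wx":0,"wy":0,"wz":0,"dx":3.3,"dy":-12.9,"dz":-0.3,"grip":10},{"wx":0,"wy":0,"wz":0,"dx":0,"dy":-13.4,"dz":0,"grip":10},{"wx":0,"wy":0,"wz":0,"dx":-4.1,"dy":-12.8,"dz":0,"grip":10},{"wx":0,"wy":0,"wz":0,"dx":-7.7,"dy":-11.1,"dz":0,"grip":10},{"wx":0,"wy":0,"wz":0,"dx":-10.6,"dy":-8.3,"dz":0,"grip":10},{"wx":0,"wy":0,"wz":0,"dx":-12.5,"dy":-4.8,"dz":0,"grip":10},{"wx":0,"wy":0,"wz":0,"dx":-13.4,"dy":-0.8,"dz":0,"grip":10},{"wx":0,"wy":0,"wz":0,"dx":-13.1,"dy":3.1,"dz":0,"grip":10}]}}

```text
t: 5.85
eef_pos: [0.5104, 0.1491, 0.0849]
orientation: [-3.141, -0.0, 1.571]
force: [5.0, 3.9, 5.6]
opening: 0.222
gripper_force: 26.8
```

```bash
python3 circ.py .553 .166 .5113 .149 8 .3
```

```text
a0 -2.754 r 0.04503209966235203
dx -11.5 dy 6.9
dx -9.0 dy 10.0
dx -5.7 dy 12.2
dx -1.8 dy 13.3
dx 2.2 dy 13.3
dx 6.1 dy 12.0
dx 9.3 dy 9.7
dx 11.8 dy 6.5
[0.5952 0.1504]
```

{"fn": "jog_arm", "kwargs": {"commands": [{"wx":0,"wy":0,"wz":0,"dx":-11.5,"dy":6.9,"dz":-0.3,"grip":10},{"wx":0,"wy":0,"wz":0,"dx":-9.0,"dy":10.0,"dz":0,"grip":10},{"wx":0,"wy":0,"wz":0,"dx":-5.7,"dy":12.2,"dz":0,"grip":10},{"wx":0,"wy":0,"wz":0,"dx":-1.8,"dy":13.3,"dz":0,"grip":10},{"wx":0,"wy":0,"wz":0,"dx":2.2,"dy":13.3,"dz":0,"grip":10},{"wx":0,"wy":0,"wz":0,"dx":6.1,"dy":12.0,"dz":0,"grip":10},{"wx":0,"wy":0,"wz":0,"dx":9.3,"dy":9.7,"dz":0,"grip":10},{"wx":0,"wy":0,"wz":0,"dx":11.8,"dy":6.5,"dz":0,"grip":10}]}}

```text
t: 6.65
eef_pos: [0.595, 0.1514, 0.0847]
orientation: [-3.14, 0.0, 1.57]
force: [-11.1, 1.6, 9.5]
opening: 0.221
gripper_force: 27.2
```

```bash
python3 circ.py .553 .166 .5952 .1504 8 .3
```

```text
a0 -0.354 r 0.04499111023302261
dx 13.2 dy 2.7
dx 13.4 dy -1.3
dx 12.4 dy -5.1
dx 10.3 dy -8.7
dx 7.3 dy -11.3
dx 3.6 dy -12.9
dx -0.3 dy -13.4
dx -4.3 dy -12.8
[0.5324 0.206 ]
```

{"fn": "jog_arm", "kwargs": {"commands": [{"wx":0,"wy":0,"wz":0,"dx":13.2,"dy":2.4,"dz":-0.4,"grip":10},{"wx":0,"wy":0,"wz":0,"dx":13.4,"dy":-1.3,"dz":0,"grip":10},{"wx":0,"wy":0,"wz":0,"dx":12.4,"dy":-5.1,"dz":0,"grip":10},{"wx":0,"wy":0,"wz":0,"dx":10.3,"dy":-8.7,"dz":0,"grip":10},{"wx":0,"wy":0,"wz":0,"dx":7.3,"dy":-11.3,"dz":0,"grip":10},{"wx":0,"wy":0,"wz":0,"dx":3.6,"dy":-12.9,"dz":0,"grip":10},{"wx":0,"wy":0,"wz":0,"dx":-0.3,"dy":-13.4,"dz":0,"grip":10},{"wx":0,"wy":0,"wz":0,"dx":0,"dy":0,"dz":0,"grip":10}]}}

```text
t: 7.45
eef_pos: [0.5428, 0.2107, 0.085]
orientation: [-3.14, 0.001, 1.572]
force: [-0.0, -6.8, 2.7]
opening: 0.223
gripper_force: 26.5
```

```bash
python3 - <<'E'
from h import *
s=env.sense();print(s["eef_pos"],s["force"])
i=env.get_image("scene");cv2.imwrite("pics/s2.png",cv2.resize(i[200:335,230:400],None,fx=4,fy=4,interpolation=2))
ms=env.camera_model("scene")
for c in(100,104,108,112):
  print(c,((proj(ms,st(.6455,.106,-.035,np.array([[-73,c-52,70],[-73,c+52,70],[73,c+52,70],[73,c-52,70]])/1000))-[230,200])*4).round().tolist())
E
python3 circ.py .553 .166 .5452 .2103 5 .2
```

```text
[0.54283072 0.21073249 0.08502571] [-0.03614926 -6.81984277  2.6888123 ]
100 [[349.0, 181.0], [477.0, 242.0], [385.0, 403.0], [253.0, 335.0]]
104 [[354.0, 183.0], [482.0, 245.0], [390.0, 405.0], [258.0, 338.0]]
108 [[359.0, 185.0], [487.0, 247.0], [396.0, 408.0], [263.0, 340.0]]
112 [[364.0, 188.0], [492.0, 250.0], [401.0, 411.0], [268.0, 343.0]]
a0 1.745 r 0.04498144061721455
dx -2.4 dy -8.7
dx -4.1 dy -7.9
dx -5.6 dy -7.1
dx -6.9 dy -5.7
dx -7.9 dy -4.3
[0.5115 0.1834]
```

View pics/s2.png

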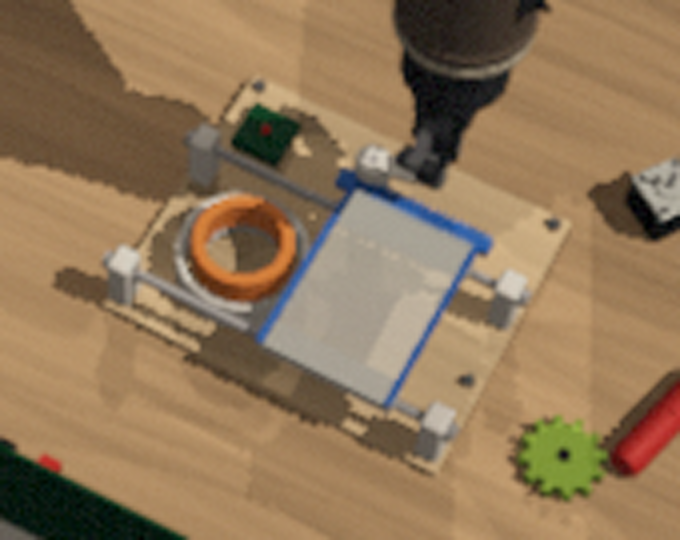

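The cover now stands about 104 mm along (its corners are at crop (260,341) and (388,405)), so roughly 0.9 rad remains. I approach the stop carefully.

{"fn": "jog_arm", "kwargs": {"commands": [{"wx":0,"wy":0,"wz":0,"dx":-2.6,"dy":-8.6,"dz":0,"grip":10},{"wx":0,"wy":0,"wz":0,"dx":-4.5,"dy":-7.8,"dz":0,"grip":10},{"wx":0,"wy":0,"wz":0,"dx":-6.0,"dy":-6.7,"dz":0,"grip":10},{"wx":0,"wy":0,"wz":0,"dx":0,"dy":0,"dz":0,"grip":10}]}}

```text
t: 7.9
eef_pos: [0.5197, 0.1975, 0.0853]
orientation: [-3.14, 0.0, 1.571]
force: [-4.4, 2.4, 0.4]
opening: 0.225
gripper_force: 26.3
```

```bash
python3 circ.py .553 .166 .5200 .1974 6 .1
```

```text
a0 2.381 r 0.04555172883656559
dx -3.8 dy -2.5
dx -3.7 dy -2.6
dx -3.9 dy -2.2
dx -4.1 dy -1.8
dx -4.3 dy -1.4
dx -4.4 dy -0.9
[0.5086 0.1732]
```

{"fn": "jog_arm", "kwargs": {"commands": [{"wx":0,"wy":0,"wz":0,"dx":-3.6,"dy":-2.7,"dz":0,"grip":10},{"wx":0,"wy":0,"wz":0,"dx":-3.7,"dy":-2.6,"dz":0,"grip":10},{"wx":0,"wy":0,"wz":0,"dx":0,"dy":0,"dz":0,"grip":10}]}}

```text
t: 8.2
eef_pos: [0.5145, 0.1907, 0.0852]
orientation: [-3.139, 0.0, 1.57]
force: [-8.0, 4.1, 3.9]
opening: 0.225
gripper_force: 26.7
```

{"fn": "jog_arm", "kwargs": {"commands": [{"wx":0,"wy":0,"wz":0,"dx":-3.6,"dy":-2.7,"dz":0,"grip":10},{"wx":0,"wy":0,"wz":0,"dx":-4.1,"dy":-1.8,"dz":0,"grip":10},{"wx":0,"wy":0,"wz":0,"dx":0,"dy":0,"dz":0,"grip":10}]}}

```text
t: 8.5
eef_pos: [0.5105, 0.1828, 0.0852]
orientation: [-3.14, 0.0, 1.57]
force: [-6.5, 0.7, 2.7]
opening: 0.22
gripper_force: 26.5
```

{"fn": "jog_arm", "kwargs": {"commands": [{"wx":0,"wy":0,"wz":0,"dx":-4.3,"dy":-1.6,"dz":0,"grip":10},{"wx":0,"wy":0,"wz":0,"dx":0,"dy":0,"dz":0,"grip":10}]}}

```text
t: 8.7
eef_pos: [0.509, 0.1786, 0.0852]
orientation: [-3.14, 0.0, 1.571]
force: [-6.4, 0.2, 2.6]
opening: 0.227
gripper_force: 26.5
```

{"fn": "jog_arm", "kwargs": {"commands": [{"wx":0,"wy":0,"wz":0,"dx":-4.3,"dy":-1.2,"dz":0,"grip":10},{"wx":0,"wy":0,"wz":0,"dx":0,"dy":0,"dz":0,"grip":10}]}}

```text
t: 8.9
eef_pos: [0.508, 0.1743, 0.0852]
orientation: [-3.14, 0.0, 1.571]
force: [-5.4, -0.3, 1.4]
opening: 0.226
gripper_force: 26.4
```

{"fn": "jog_arm", "kwargs": {"commands": [{"wx":0,"wy":0,"wz":0,"dx":-4.4,"dy":-0.9,"dz":0,"grip":10},{"wx":0,"wy":0,"wz":0,"dx":0,"dy":0,"dz":0,"grip":10}]}}

```text
t: 9.1
eef_pos: [0.5079, 0.1716, 0.0854]
orientation: [3.141, -0.002, 1.57]
force: [-5.1, 19.7, -1.2]
opening: 0.224
gripper_force: 26.1
```

Run:
```python
from h import *
s=env.sense();print(s["eef_pos"],s["force"])
i=env.get_image("scene")
c=cv2.resize(i[200:335,230:400],None,fx=4,fy=4,interpolation=2);cv2.imwrite("pics/s3.png",c)
m=env.camera_model("wrist");j=env.get_image("wrist");cv2.imwrite("pics/w4.png",j)
a=cv2.imread("pics/s2.png")
# blue mask centroid/shift between the two
ms=env.camera_model("scene")
b=lambda im:((im[...,0]>110)&(im[...,0]-im[...,2].astype(int)>60))
for im in(a,c):
  y,x=np.nonzero(b(im)[180:]);print(len(x),x.mean(),y.mean())
print(cv2.phaseCorrelate(b(a).astype(np.float32),b(c).astype(np.float32)))
```

```text
[0.50787787 0.17155251 0.08544404] [-5.11571077 19.66277209 -1.22375245]
2831 394.3924408336277 86.65030024726245
3738 401.56206527554843 74.31460674157303
((12.227940644308546, 5.9336126878678215), 0.4145371886830271)
```

The force jumped to 20 N at the stop and the blue edges moved by (12,6) crop px, about 10 mm, so the cover is fully open. I release, rise and work out where the flask and its neighbours are.

{"fn": "jog_arm", "kwargs": {"commands": [{"wx":0,"wy":0,"wz":0,"dx":0,"dy":0,"dz":0,"grip":50},{"wx":0,"wy":0,"wz":0,"dx":0,"dy":0,"dz":0,"grip":50},{"wx":0,"wy":0,"wz":0,"dx":0,"dy":0,"dz":0,"grip":50},{"wx":0,"wy":0,"wz":0,"dx":0,"dy":0,"dz":-25,"grip":50},{"wx":0,"wy":0,"wz":0,"dx":0,"dy":0,"dz":-40,"grip":70},{"wx":0,"wy":0,"wz":0,"dx":0,"dy":0,"dz":-40,"grip":70},{"wx":0,"wy":0,"wz":0,"dx":0,"dy":0,"dz":-40,"grip":70},{"wx":0,"wy":0,"wz":0,"dx":0,"dy":0,"dz":0,"grip":70}]}}

```text
t: 10.0
eef_pos: [0.5106, 0.1708, 0.2356]
orientation: [3.134, -0.002, 1.571]
force: [0.9, -0.1, -0.1]
opening: 0.82
gripper_force: 0.0
```

Run:
```python
from h import *
ms,mb=env.camera_model("scene"),env.camera_model("side")
s=env.sense();print(s["eef_pos"],s["force"])
i=env.get_image("scene");c=cv2.resize(i[200:335,230:400],None,fx=4,fy=4,interpolation=2);cv2.imwrite("pics/s4.png",c)
# small flasks from cap-top pixels (both views), height free
o=np.array([165,130]);
S=[np.array([62,450-338])/5+o,np.array([255,400-338])/5+o]
env.get_image("side")
F=[d["rect"] for d in env.cut_out("side","flask")];print(F)
B=[[359.7,311.5],[303.5,306]]
for a in S:
  for b in B:
    g=least_squares(lambda u:np.r_[proj(ms,u)[0]-a,proj(mb,u)[0]-b],[.5,-.3,.08]);print(g.x.round(3),g.cost)
for q in("spare_flask",):
  env.get_image("scene")
  for d in env.cut_out("scene",q):print(q,d["confidence"],d["rect"])
```

```text
[0.51056964 0.1707886  0.23555435] [ 0.92085553 -0.11874658 -0.09006976]
[[347.7, 310.0, 367.2, 339.2], [316.3, 271.1, 340.6, 313.6], [290.8, 306.6, 310.9, 335.1]]
[ 0.474 -0.402  0.079] 0.01832104171656475
[ 0.409 -0.344  0.077] 518.3776666280636
[ 0.44  -0.375  0.084] 538.0345792395909
[ 0.378 -0.313  0.08 ] 0.09969996437863606
spare_flask 0.94 [194.3, 191.8, 219.8, 226.4]
```

{"fn": "jog_arm", "kwargs": {"commands": [{"wx":0,"wy":0,"wz":0,"dx":-44,"dy":-4,"dz":0,"grip":70},{"wx":0,"wy":0,"wz":0,"dx":-44,"dy":-4,"dz":0,"grip":70},{"wx":0,"wy":0,"wz":0,"dx":-44,"dy":-4,"dz":0,"grip":70},{"wx":0,"wy":0,"wz":0,"dx":-44,"dy":-4,"dz":0,"grip":70},{"wx":0,"wy":0,"wz":0,"dx":-44,"dy":-4,"dz":0,"grip":70},{"wx":0,"wy":0,"wz":0,"dx":-44,"dy":-4,"dz":0,"grip":70},{"wx":0,"wy":0,"wz":0,"dx":-44,"dy":-4,"dz":0,"grip":70},{"wx":0,"wy":0,"wz":0,"dx":-44,"dy":-4,"dz":0,"grip":70}]}}

```text
t: 11.05
eef_pos: [0.4747, -0.1834, 0.2292]
orientation: [-3.14, -0.001, 1.571]
force: [0.8, 0.2, -0.4]
opening: 0.819
gripper_force: 0.0
```

{"fn": "jog_arm", "kwargs": {"commands": [{"wx":0,"wy":0,"wz":0,"dx":-40,"dy":-3,"dz":0,"grip":70},{"wx":0,"wy":0,"wz":0,"dx":-40,"dy":-3,"dz":0,"grip":70},{"wx":0,"wy":0,"wz":0,"dx":-20,"dy":0,"dz":0,"grip":70},{"wx":0,"wy":0,"wz":0,"dx":0,"dy":0,"dz":0,"grip":70},{"wx":0,"wy":0,"wz":0,"dx":0,"dy":0,"dz":0,"grip":70}]}}

```text
t: 11.55
eef_pos: [0.4691, -0.2816, 0.2292]
orientation: [-3.14, -0.001, 1.57]
force: [-0.3, 0.2, 0.7]
opening: 0.821
gripper_force: 0.0
```

Run:
```python
from h import *
s=env.sense();print(s["eef_pos"],s["orientation"])
m=env.camera_model("wrist");i=env.get_image("wrist");cv2.imwrite("pics/w5.png",i)
print(projw(m,[[.4705,-.301,.116],[.4705,-.301,.082]]).round(1))
for d in env.cut_out("wrist","flask"):print(round(d["confidence"],2),d["rect"])
h=cv2.cvtColor(i,cv2.COLOR_BGR2HSV);r=(((h[...,0]<6)|(h[...,0]>174))&(h[...,1]>190)&(h[...,2]>110)).astype(np.uint8)
n,_,st_,c=cv2.connectedComponentsWithStats(r)
for k in range(1,n):
  if st_[k,4]>60:print(st_[k],c[k].round(1))
```

```text
[ 0.46913496 -0.28158789  0.2291616 ] [-3.13975273e+00 -1.43747361e-03  1.56964893e+00]
[[279.7 229.2]
 [279.6 217.4]]
0.82 [176.1, 194.0, 219.4, 241.3]
0.7 [264.6, 265.8, 307.3, 315.9]
0.6 [248.5, 173.5, 306.0, 246.7]
0.37 [374.2, 178.9, 547.9, 237.0]
[ 262  201   37   45 1287] [279.6 223.8]
[175 212  26  27 432] [186.6 225.6]
[276 290  20  27 415] [285.4 302.8]
```

View pics/w5.png

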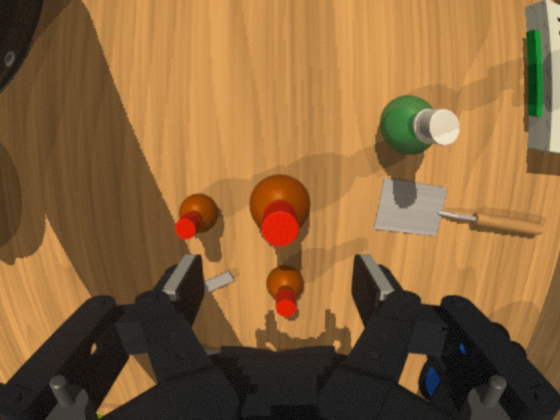

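The red cap of the big flask is at (280,224), exactly as predicted, with the small ones apart at (187,226) and (285,303). I descend and grip the cap.

{"fn": "jog_arm", "kwargs": {"commands": [{"wx":0,"wy":0,"wz":0,"dx":-19.4,"dy":1.4,"dz":30,"grip":70},{"wx":0,"wy":0,"wz":0,"dx":0,"dy":0,"dz":35,"grip":70},{"wx":0,"wy":0,"wz":0,"dx":0,"dy":0,"dz":35,"grip":70},{"wx":0,"wy":0,"wz":0,"dx":0,"dy":0,"dz":28,"grip":70},{"wx":0,"wy":0,"wz":0,"dx":0,"dy":0,"dz":19,"grip":70},{"wx":0,"wy":0,"wz":0,"dx":0,"dy":0,"dz":0,"grip":70},{"wx":0,"wy":0,"wz":0,"dx":0,"dy":0,"dz":0,"grip":20},{"wx":0,"wy":0,"wz":0,"dx":0,"dy":0,"dz":0,"grip":20}], "grip_force": 60}}

```text
t: 12.45
eef_pos: [0.472, -0.3012, 0.0846]
orientation: [3.14, 0.001, 1.571]
force: [0.3, 1.1, 0.6]
opening: 0.49
gripper_force: 0.0
```

{"fn": "jog_arm", "kwargs": {"commands": [{"wx":0,"wy":0,"wz":0,"dx":0,"dy":0,"dz":0,"grip":20},{"wx":0,"wy":0,"wz":0,"dx":0,"dy":0,"dz":0,"grip":20},{"wx":0,"wy":0,"wz":0,"dx":0,"dy":0,"dz":0,"grip":20}]}}

```text
t: 12.75
eef_pos: [0.4717, -0.3015, 0.0849]
orientation: [3.14, 0.001, 1.571]
force: [-0.8, 0.9, 7.3]
opening: 0.356
gripper_force: 58.6
```

{"fn": "jog_arm", "kwargs": {"commands": [{"wx":0,"wy":0,"wz":0,"dx":0,"dy":0,"dz":-15,"grip":20},{"wx":0,"wy":0,"wz":0,"dx":0,"dy":0,"dz":-35,"grip":20},{"wx":0,"wy":0,"wz":0,"dx":0,"dy":0,"dz":-40,"grip":20},{"wx":0,"wy":0,"wz":0,"dx":0,"dy":0,"dz":-40,"grip":20},{"wx":0,"wy":0,"wz":0,"dx":0,"dy":0,"dz":-20,"grip":20},{"wx":0,"wy":0,"wz":0,"dx":0,"dy":0,"dz":0,"grip":20}]}}

```text
t: 13.35
eef_pos: [0.4727, -0.3022, 0.2375]
orientation: [3.136, 0.004, 1.571]
force: [-0.3, 0.2, -2.2]
opening: 0.358
gripper_force: 59.6
```

{"fn": "jog_arm", "kwargs": {"commands": [{"wx":0,"wy":0,"wz":0,"dx":30,"dy":18,"dz":0,"grip":20},{"wx":0,"wy":0,"wz":0,"dx":38,"dy":22,"dz":0,"grip":20},{"wx":0,"wy":0,"wz":0,"dx":40,"dy":23,"dz":0,"grip":20},{"wx":0,"wy":0,"wz":0,"dx":40,"dy":23,"dz":0,"grip":20},{"wx":0,"wy":0,"wz":0,"dx":40,"dy":23,"dz":0,"grip":20},{"wx":0,"wy":0,"wz":0,"dx":40,"dy":23,"dz":0,"grip":20},{"wx":0,"wy":0,"wz":0,"dx":40,"dy":23,"dz":0,"grip":20},{"wx":0,"wy":0,"wz":0,"dx":32,"dy":19,"dz":0,"grip":20}]}}

```text
t: 14.15
eef_pos: [0.6456, 0.0014, 0.2327]
orientation: [-3.141, -0.0, 1.572]
force: [0.6, -0.3, -1.7]
opening: 0.357
gripper_force: 59.7
```

{"fn": "jog_arm", "kwargs": {"commands": [{"wx":0,"wy":0,"wz":0,"dx":0,"dy":0,"dz":0,"grip":20},{"wx":0,"wy":0,"wz":0,"dx":0,"dy":0,"dz":0,"grip":20}]}}

```text
t: 14.35
eef_pos: [0.6448, -0.0003, 0.2324]
orientation: [-3.14, 0.0, 1.573]
force: [0.4, 0.3, -1.2]
opening: 0.357
gripper_force: 59.9
```

Run:
```python
from h import *
s=env.sense();print(s["eef_pos"],s["orientation"],s["force"],s["opening"],s["t"])
m=env.camera_model("wrist");i=env.get_image("wrist");cv2.imwrite("pics/w6.png",i)
h=cv2.cvtColor(i,cv2.COLOR_BGR2HSV);r=((h[...,0]>5)&(h[...,0]<16)&(h[...,1]>185)&(h[...,2]>90)).astype(np.uint8)
n,_,S,c=cv2.connectedComponentsWithStats(r)
for k in range(1,n):
  if S[k,4]>100:print(S[k],c[k].round(1))
a=np.arange(0,6.28,.02)
rim=projw(m,np.c_[.6465+.038*np.cos(a),.1065+.038*np.sin(a),0*a+.056]);print(rim.min(0),rim.max(0),projw(m,[.6465,.1065,.056]))
cv2.polylines(i,[rim.round().astype(int)],True,(255,0,0),1)
cv2.imwrite("pics/w6.png",i)
for d in env.cut_out("wrist","ring"):print(round(d["confidence"],2),d["rect"])
```

```text
[ 6.44790994e-01 -2.76363654e-04  2.32412624e-01] [-3.14022850e+00  8.77599622e-05  1.57267414e+00] [ 0.44987445  0.34129696 -1.16787509] 0.35657351725829944 14.35
[241  47  78  76 665] [285.1  96.8]
[247  52  66  61 761] [279.   70.7]
[ 473  157   52  181 2684] [501.1 237.8]
[ 225  179  103   75 5287] [276.1 215.2]
[240.70127732  45.1592602 ] [319.20577844 121.16020014] [[279.98148123  82.63015329]]
0.64 [242.4, 47.3, 322.4, 121.2]
```

View pics/w6.png

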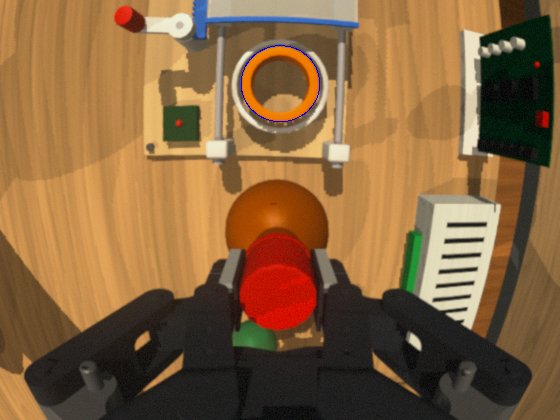

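The ring outline at the assumed (0.6465, 0.1065) sits within about 1 px of the ring, centred at (280,84) in the image. The flask is held upright. I move over the ring and lower.

{"fn": "jog_arm", "kwargs": {"commands": [{"wx":0,"wy":0,"wz":0,"dx":25,"dy":2.2,"dz":0,"grip":20},{"wx":0,"wy":0,"wz":0,"dx":30,"dy":0,"dz":0,"grip":20},{"wx":0,"wy":0,"wz":0,"dx":30,"dy":0,"dz":0,"grip":20},{"wx":0,"wy":0,"wz":0,"dx":20.8,"dy":0,"dz":0,"grip":20},{"wx":0,"wy":0,"wz":0,"dx":0,"dy":0,"dz":20,"grip":20},{"wx":0,"wy":0,"wz":0,"dx":0,"dy":0,"dz":30,"grip":20},{"wx":0,"wy":0,"wz":0,"dx":0,"dy":0,"dz":25,"grip":20},{"wx":0,"wy":0,"wz":0,"dx":0,"dy":0,"dz":0,"grip":20}]}}

```text
t: 15.25
eef_pos: [0.6449, 0.1031, 0.1552]
orientation: [-3.136, 0.001, 1.569]
force: [-0.1, -0.3, -1.5]
opening: 0.36
gripper_force: 59.9
```

{"fn": "jog_arm", "kwargs": {"commands": [{"wx":0,"wy":0,"wz":0,"dx":0,"dy":0,"dz":0,"grip":20}]}}

```text
t: 15.35
eef_pos: [0.6472, 0.1037, 0.1588]
orientation: [-3.141, 0.0, 1.57]
force: [0.1, -0.4, -1.3]
opening: 0.36
gripper_force: 59.9
```

{"fn": "jog_arm", "kwargs": {"commands": [{"wx":0,"wy":0,"wz":0,"dx":1.8,"dy":0,"dz":10,"grip":20},{"wx":0,"wy":0,"wz":0,"dx":0,"dy":0,"dz":10,"grip":20},{"wx":0,"wy":0,"wz":0,"dx":0,"dy":0,"dz":7,"grip":20},{"wx":0,"wy":0,"wz":0,"dx":0,"dy":0,"dz":0,"grip":20},{"wx":0,"wy":0,"wz":0,"dx":0,"dy":0,"dz":0,"grip":20}]}}

```text
t: 15.85
eef_pos: [0.6473, 0.1065, 0.1313]
orientation: [-3.141, 0.0, 1.571]
force: [-0.8, -0.1, -1.1]
opening: 0.358
gripper_force: 59.9
```

{"fn": "jog_arm", "kwargs": {"commands": [{"wx":0,"wy":0,"wz":0,"dx":0,"dy":0,"dz":4,"grip":20},{"wx":0,"wy":0,"wz":0,"dx":0,"dy":0,"dz":4,"grip":20},{"wx":0,"wy":0,"wz":0,"dx":0,"dy":0,"dz":0,"grip":20},{"wx":0,"wy":0,"wz":0,"dx":0,"dy":0,"dz":0,"grip":20}]}}

```text
t: 16.25
eef_pos: [0.6474, 0.1063, 0.1235]
orientation: [-3.142, 0.0, 1.571]
force: [-0.4, -2.4, 1.5]
opening: 0.359
gripper_force: 60.1
```

{"fn": "jog_arm", "kwargs": {"commands": [{"wx":0,"wy":0,"wz":0,"dx":-0.8,"dy":0,"dz":3,"grip":20},{"wx":0,"wy":0,"wz":0,"dx":0,"dy":0,"dz":3,"grip":20},{"wx":0,"wy":0,"wz":0,"dx":0,"dy":0,"dz":3,"grip":20},{"wx":0,"wy":0,"wz":0,"dx":0,"dy":0,"dz":3,"grip":20},{"wx":0,"wy":0,"wz":0,"dx":0,"dy":0,"dz":0,"grip":20},{"wx":0,"wy":0,"wz":0,"dx":0,"dy":0,"dz":0,"grip":20}]}}

```text
t: 16.85
eef_pos: [0.6474, 0.1057, 0.1114]
orientation: [3.142, -0.0, 1.571]
force: [-2.5, -0.5, 7.7]
opening: 0.358
gripper_force: 60.9
```

{"fn": "jog_arm", "kwargs": {"commands": [{"wx":0,"wy":0,"wz":0,"dx":0,"dy":-0.3,"dz":1.5,"grip":20},{"wx":0,"wy":0,"wz":0,"dx":0,"dy":0,"dz":1.5,"grip":20},{"wx":0,"wy":0,"wz":0,"dx":0,"dy":0,"dz":0,"grip":20},{"wx":0,"wy":0,"wz":0,"dx":0,"dy":0,"dz":0,"grip":20}]}}

```text
t: 17.25
eef_pos: [0.6474, 0.1057, 0.1087]
orientation: [3.141, -0.0, 1.571]
force: [-1.8, -0.6, 9.0]
opening: 0.357
gripper_force: 60.9
```

{"fn": "jog_arm", "kwargs": {"commands": [{"wx":0,"wy":0,"wz":0,"dx":0,"dy":0,"dz":1,"grip":20},{"wx":0,"wy":0,"wz":0,"dx":0,"dy":0,"dz":1,"grip":20},{"wx":0,"wy":0,"wz":0,"dx":0,"dy":0,"dz":0,"grip":20},{"wx":0,"wy":0,"wz":0,"dx":0,"dy":0,"dz":0,"grip":20}]}}

```text
t: 17.65
eef_pos: [0.6476, 0.1057, 0.1074]
orientation: [3.14, -0.0, 1.571]
force: [-4.7, -1.0, 18.7]
opening: 0.357
gripper_force: 62.4
```

The force jumped to 18.7 N with no further travel, so the ring is at its stop. A final look at both cameras follows.

Run:
```python
from h import *
a=env.get_image("scene");b=env.get_image("side");s=env.sense();print(s["force"],s["eef_pos"],s["t"])
R=lambda i,x,y:cv2.resize(i[y:y+120,x:x+100],None,fx=4,fy=4,interpolation=2)
cv2.imwrite("pics/f.png",np.hstack([R(a,250,210),R(b,225,150)]))
```

```text
[-5.1507019  -1.48836451 19.29022188] [0.64754971 0.10566012 0.10742619] 17.75
```

View pics/f.png

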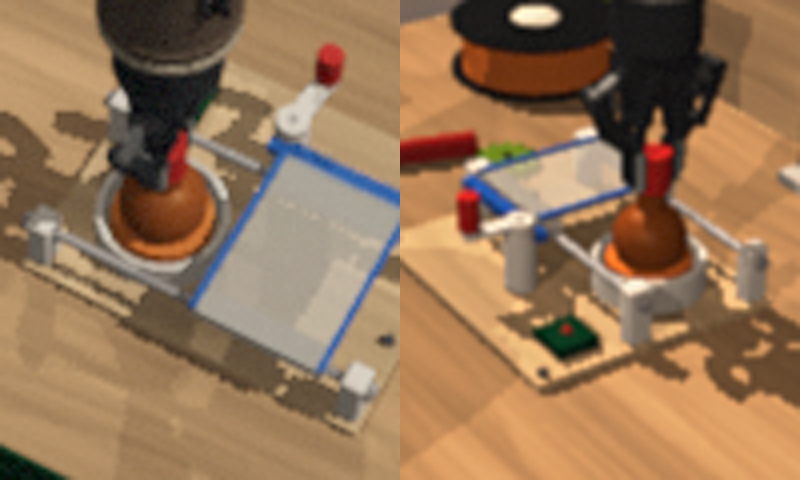

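The flask sits upright and gripped, with the ring level with the collar at (163,215) in the left view. The cover corner at (192,303) matches fully open. I hand the job in.

```bash
python3 -c "
from rig import env
print(env.job_done())"
```

```text
the job is handed in; nothing more can be done
None
```

The cover is wound fully open to its stop, and the amber flask stands upright in the ring, held pressed down flush with the collar at about 19 N; I handed the job in at about 18 s, and no verdict came back.

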